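Draw the far tray of bottles up to the rack's front stop with the pull hook

TASK

The steel tray of bottles stands back in the middle lane of the counter rack, under the upper tier, where no hand gets in: pick up the pull hook from the rubber mat, drop its prong into the wire loop on the near end of the tray, and with the hook alone draw the tray gently forward, flat on the deck and its bottles standing, until it comes to bear squarely and snugly against the lane's front stop. How far out the stop is bolted differs from day to day and is not measured, so feel for it: hold a light steady pull for a moment, a few newtons beyond what slides it, to be sure the tray is home, never a bang or a hard haul. Then unhook without disturbing the tray and lay the hook back on the mat the right way up, leaving everything else where it stands.

Things in the scene. Friction and masses are not known exactly. Their poses are not given: they have to be found in the camera images.
- rack: Rack of dark slotted angle, grey deck 300 (x) x 400 mm, top 6 mm above the counter. Origin: middle of its front (near) edge at counter height; x runs back along the lanes, z up. Dividers at y -100 and +100 mm (tops at z 36 mm) bound the middle lane; jars and a tin in the side lanes, all beyond x 40 mm. Over x 70 to 300 mm an upper tier of wire bars 50 mm apart, z 168 to 190 mm; jars on it to z 275 mm.
- stop: Front stop of the middle lane; origin and axes coincide with the rack's. Low brackets along the dividers (x 5 to 70 mm, 182 mm clear between them) carry a rigid steel angle bolted across the lane, top at z 21 mm. Its rear face, which stops the tray, is anywhere from x = 20 to 60 mm: NOT measured, not shown by this pose. The hook's prong must pass above it.
- tray: Open steel tray 90 (x) x 150 (y) x 55 mm high, 0.5 to 0.8 kg, holding three loose 0.1 kg bottles. Origin: centre of its underside; x points to its far end, z up. On the deck of the middle lane, sliding with about 3 to 7 N of friction. Home, its near wall (45 mm towards -x of the origin) bears on the stop. A rigid loop of 6 mm wire stands level out of each end and clears the stop.
- tray_loop (a point): Centre of the opening of the tray's near loop: 60.5 mm towards -x of the tray's origin, 38 mm above its underside, axes as the tray's. The opening is 31 mm along x (from the tray's wall to the cross bar nearest the robot) and 58 mm along y; the cross bar's centre line lies 18.5 mm towards -x of this point.
- hook: Pull hook, 0.15 kg, 240 mm long. Wooden handle 120 (x) x 24 (y) x 26 mm (z); origin: centre of its underside; x points to the prong, z up. A 7 mm steel rod slants up from the handle's front to z 50 mm (at x 85 mm), runs level, and turns down at x 175 mm as the prong, its end curled 6.5 mm back, down to the level of the handle's underside. It lies on the mat on handle and prong end, prong down.
- hook_grip (a point): The place to grasp the handle: middle of its width and height, 25 mm in front of the handle's centre, 13 mm above its underside; axes as the hook's. Close the fingers along the hook's y (24 mm).
- hook_tip (a point): Lower end of the prong's upright: 175 mm along x from the hook's origin (150 mm from hook_grip), 3.5 mm above the handle's underside; rod 7 mm thick.
- mat: Black rubber mat lying fixed on the counter to the left or right of the robot, 310 mm (x) by 100 mm (y) by 4 mm; origin: centre of its underside; x along its length. The hook lies along it with its handle at the -x end, the handle's centre about 70 mm towards -x of the mat's centre.
- phial0: Amber bottle in the tray, radius 21 mm, 85 mm high; origin: centre of its underside, z up.
- phial1: White jar in the tray, radius 21 mm, 78 mm high; origin: centre of its underside, z up.
- phial2: Amber bottle in the tray, radius 21 mm, 85 mm high; origin: centre of its underside, z up.
- jar_left: White jar with green lid in the rack's left side lane, radius 36 mm, 110 mm high; bystander. Origin: centre of its underside.
- jar_right: White jar in the rack's right side lane, radius 36 mm, 100 mm high; bystander. Origin: centre of its underside.
- pill_tin: Flat round metal pill tin on the counter before the rack, radius 26 mm, 28 mm high; bystander. Origin: centre of its underside.
- ointment: Small white ointment pot on the counter before the rack, radius 22 mm, 36 mm high; bystander. Origin: centre of its underside.
- syrup: Amber bottle on the counter's right side, radius 26 mm, 130 mm high; bystander. Origin: centre of its underside.
- sanitizer: Clear pump bottle with orange pump on the counter's left side, radius 30 mm, 185 mm high; bystander. Origin: centre of its underside.
Not all that is in view belongs to the job. Leave any blue or purple look-alike of the tray alone.

How it is judged:
By the outcome, as a careful person would: the job done as asked, in the order asked, and still so for the second after the job is handed in, with the robot touching nothing.
It also fails if it takes over 72 s, if anything falls off the work surface, if the arm or the gripper's body presses on something with over 40 N, if the wrist force passes 120 N, or if a joint passes its speed limit or range.

ROBOT

A 7-joint arm with a two-finger parallel gripper is mounted at the origin on the work surface. World frame = base frame: x ahead of the robot, y to its left, z up, the work surface at z = 0. Lengths are in m, angles in rad, forces in N, time in s.
With the tool pointing down it reaches from about 0.425 to 0.875 m from the base axis. Payload 4.7 kg.
Tool frame: the origin (TCP) lies midway between the tips of the shut fingers; the grasp point (between the pads) lies 19 mm behind it (ctrl.tcp_to_grasp is the distance from the TCP to the grasp point, in m); z points along the fingers, y is the line along which they close (so a half turn about z gives the same grasp; the last joint's range is limited). The gripper opens to 87 mm and grips with 3 to 60 N. Pads are 19 mm wide; open, the fingers measure 117 mm over their backs; the gripper's body (75 mm by 190 mm) begins 51 mm behind the grasp point.
Start: joints at [-1.214, 0.321, -0.07, 1.45, 0.023, 1.371, -0.057], TCP at [0.219, 0.612, 0.223] pointing down, gripper open.
Joint ranges: [-2.86, 2.86], [-0.3, 2.09], [-1.38, 1.24], [0.06, 2.45], [-1.56, 4.7], [0.09, 2.05], [-2.69, 2.69]. Speed limits (rad/s): [2.57, 2.57, 3.14, 3.14, 3.14, 3.14, 3.14].

INTERFACE

Orientations are given as a unit quaternion [x, y, z, w].
In Python, from workcell import ctrl, viewer, close_job gives the robot as it stands.
- The arm moves only by the tool play_rows, never from a script. Its argument "series" is a list of rows, each an object with "delta_pos": the shift along the tool's x, y, z in m, a list of three; "dr": the turn, a rotation vector about the tool's x, y, z in degrees, a list of three; "claw": the finger opening in m, from 0 to 0.087. In form: [{"delta_pos": [dx, dy, dz], "dr": [wx, wy, wz], "claw": claw}, ...]. A call has exactly 10 rows; each row shifts and turns the commanded pose from where the row before left it, along the tool's axes as they then stand; what a row does not reach is not made up. A row lasts 1/10 s, in which the tool goes at most 50 mm and 8.59 degrees, less where a joint would pass 70% of its speed; a pose out of reach is approached as far as the arm can. A call with a gripper value outside its range is refused whole. The fingers move at their own pace and stop on an object; "grip_force" is the grip in N (left out, the last holds). Time passes only in rows, so rows that do not move let the fingers close, or fill a call up. It gives the time, the measured TCP pose, the force, the opening and the grip force at its end, in the units of the state.
- ctrl.read_state(): the state, without advancing time (a new reading comes with each control period).
- viewer.snapshot(name): name is "scene" or "side" or "wrist"; returns a dict with "pixels" (400x640x3 uint8, red, green, blue), "z_map" (400x640 float32, m along the optical axis (not along the pixel's ray), 0 where there is no reading), "vfov" (degrees; the focal length in pixels is half the picture's height over the tangent of half this angle, whatever the lens; pixels are square), "cx", "cy" (the principal point, pixels), "eye" and "orientation" of the camera in the world; the wrist camera has in their place "T_tool_cam" (4x4, takes a point from camera to tool coordinates, whose origin is the TCP and whose axes are the flange's). Camera axes: x right, y down, z forward; pixel columns grow to the right and rows downward; lengths in m; the calibration is good to about 2 mm. A picture is of the moment at which its call begins: read the wrist's pose just before it.
- close_job(): hands the job in; it is judged then, once.
Trained networks look in a picture, given as the dict that the camera call returned (one of the last four; its "shot" number tells which), for a name from the list of things; names that differ only in an ending like _2 or _b are one class to them, and where a whole thing is asked for, a point or a joint stands for the part that bears it (a point fixed in the world has none). Each returns a list of dicts, best first, with "score" (0 to 1); they miss things now and then, are a little off and sometimes report something else, mostly with a low value. They report only what shows in the picture. A call takes as long as a camera call. They do not tell look-alikes from the thing itself.
- viewer.boxes_of(label, picture): "bbox" ([left, top, right, bottom] in pixels, round what is visible of it).
- viewer.regions_of(label, picture): "mask" (400x640 bool, what is visible of it) and "bbox" ([left, top, right, bottom] in pixels, round what is visible of it).
- viewer.place_of(label, picture): "point" ([row, column] in pixels: a listed point, or the origin of a listed thing).
The state is a dict: "t": time; "joints": joint angles; "dq": joint speeds; "joint_torque": joint torques, N m; "eef_pos": TCP position; "tcp_rot": TCP orientation; "contact_force": force on the tool from outside, world axes, zero at the start; "wrist_torque": the same for the moment, N m; "gripper_width": opening from 0.0 (shut) to 1.0 (fully open); "gripper_force": force on a finger pad.
Only numpy, scipy, OpenCV 4.12 (cv2) and the standard library are available. Lean on these libraries where they do the work, as an engineer would, in place of code of your own. Each camera call takes 0.05 s, during which the arm holds its last target. There are 200 camera calls.

## Working session

There is one attempt and no reset: what is moved stays moved. The work goes in short steps, Python scripts to look and compute and a tool call to move; the robot and the scene stay as the last step left them, time stands still between calls to the robot, and variables do not carry over. Pictures are saved under pics/ and viewed, at most 14 in all, crops included, and the job is handed in when it is done.

Besides the shell and the picture viewer there is one more tool, called after ">>>" as a command line: name --argument value ..., lists and objects as JSON in quotes. play_rows: Moves the arm, as the interface text tells. Its arguments: {"type":"object","properties":{"series":{"type":"array"},"grip_force":{"type":"number"}},"required":["series"]}

```bash
mkdir -p pics
cat > h.py <<'E'
import numpy as np, cv2
from scipy.spatial.transform import Rotation as R
from workcell import ctrl, viewer
def cam(p, st=None):
    f=200/np.tan(np.radians(p["vfov"])/2)
    if "eye" in p:
        o=np.array(p["orientation"]); M=R.from_quat(o).as_matrix() if o.size==4 else o
        return f,M,np.array(p["eye"])
    T=np.array(p["T_tool_cam"]); Rt=R.from_quat(st["tcp_rot"]).as_matrix()
    return f,Rt@T[:3,:3],Rt@T[:3,3]+np.array(st["eef_pos"])
def cloud(p,st=None):
    f,M,e=cam(p,st); z=p["z_map"]; v,u=np.mgrid[0:400,0:640]
    P=np.stack([(u-p["cx"])*z/f,(v-p["cy"])*z/f,z],-1)@M.T+e
    P[z<=0]=np.nan; return P
def onplane(p,rc,zp,st=None):
    f,M,e=cam(p,st); d=M@np.array([(rc[1]-p["cx"])/f,(rc[0]-p["cy"])/f,1.])
    return e+d*(zp-e[2])/d[2]
def save(p,n): cv2.imwrite(f"pics/{n}.png",p["pixels"][...,::-1])
def snap(n):
    st=ctrl.read_state(); return st,viewer.snapshot(n)
E
python3 - <<'E'
from h import *
ims=[]
for n in("scene","side"):
    st,p=snap(n); save(p,n+"0"); C=cloud(p); print(n,p["eye"])
    for l in "rack stop tray tray_loop hook hook_grip hook_tip mat phial0 phial1 pill_tin ointment syrup sanitizer".split():
        for r in viewer.place_of(l,p)[:2]:
            rc=r["point"]; i,j=int(round(rc[0])),int(round(rc[1]))
            print(l,round(r["score"],2),np.round(rc),np.round(C[min(max(i,0),399),min(max(j,0),639)],3), np.round(onplane(p,rc,{"hook":.004,"hook_grip":.017,"hook_tip":.0075,"tray":.006,"tray_loop":.044}.get(l,0)),3))
print({k:np.round(v,3) for k,v in st.items()}, ctrl.tcp_to_grasp)
E
```

```text
scene [ 1.42479056 -0.27841027  1.21178929]
rack 0.66 [220. 335.] [ 0.739 -0.009  0.187] [0.614 0.04  0.   ]
stop 0.59 [221. 336.] [ 0.742 -0.007  0.185] [0.62  0.042 0.   ]
tray 0.85 [183. 285.] [ 0.429 -0.095  0.048] [ 0.393 -0.088  0.006]
tray 0.67 [287. 255.] [ 0.79  -0.291  0.007] [ 0.789 -0.292  0.006]
tray_loop 0.76 [238. 348.] [0.706 0.056 0.008] [0.726 0.045 0.044]
tray_loop 0.61 [185. 289.] [ 0.425 -0.08   0.027] [ 0.438 -0.082  0.044]
hook_grip 0.84 [168. 400.] [0.477 0.354 0.034] [0.463 0.361 0.017]
hook_grip 0.6 [258. 350.] [0.803 0.025 0.046] [0.786 0.032 0.017]
hook_tip 0.8 [197. 420.] [ 0.609  0.382 -0.   ] [0.615 0.376 0.008]
mat 0.71 [177. 404.] [0.705 0.223 0.27 ] [0.5   0.366 0.   ]
mat 0.47 [168. 398.] [0.461 0.355 0.017] [0.45  0.365 0.   ]
phial0 0.73 [263. 339.] [ 0.818 -0.018  0.061] [ 0.786 -0.005  0.   ]
phial0 0.63 [251. 300.] [ 0.825 -0.144  0.208] [ 0.7   -0.118  0.   ]
phial1 0.73 [263. 339.] [ 0.818 -0.018  0.061] [ 0.786 -0.005  0.   ]
phial1 0.63 [251. 300.] [ 0.825 -0.144  0.208] [ 0.7   -0.118  0.   ]
pill_tin 0.55 [165. 401.] [0.457 0.369 0.025] [
[... 919 characters left out ...]
06 0.   ]
syrup 0.37 [153. 395.] [0.113 0.379 0.619] [ 0.532 -0.599  0.   ]
sanitizer 0.69 [311. 224.] [0.508 0.601 0.035] [0.53  0.587 0.   ]
{'t': np.float64(0.75), 'joints': array([-1.214,  0.321, -0.07 ,  1.45 ,  0.023,  1.371, -0.057]), 'dq': array([ 0.002,  0.001, -0.001, -0.002,  0.   , -0.001, -0.001]), 'joint_torque': array([-1.0000e-03, -4.9101e+01, -4.0300e-01, -3.1273e+01, -6.4000e-02,
        3.3000e-02,  0.0000e+00]), 'eef_pos': array([0.218, 0.612, 0.223]), 'tcp_rot': array([0.171, 0.985, 0.   , 0.   ]), 'contact_force': array([-0.304,  0.065,  0.049]), 'wrist_torque': array([-0.043, -0.007,  0.029]), 'gripper_force': np.float64(0.0), 'gripper_width': np.float64(0.998)} 0.0187
```

```bash
ls
```

```text
h.py
pics
```

View images.

View pics/scene0.png

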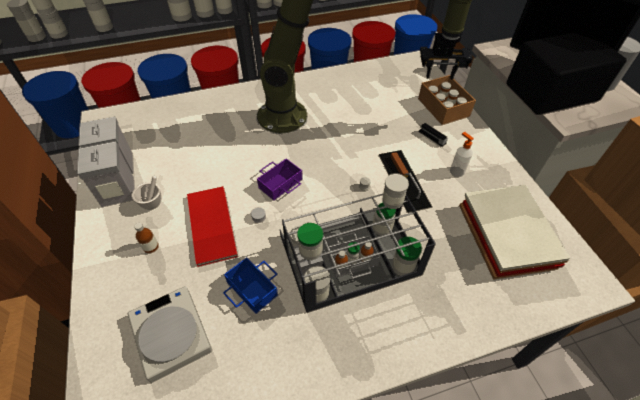

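View pics/side0.png

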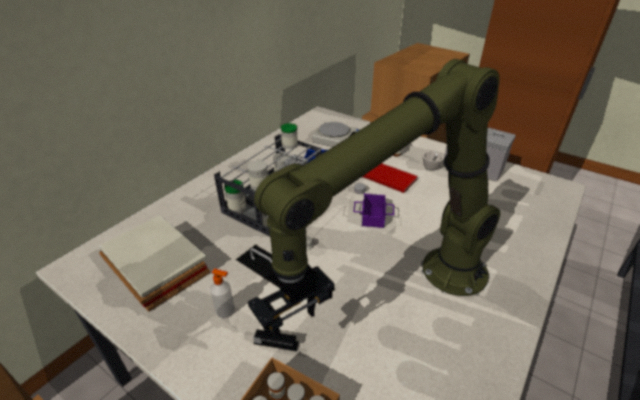

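The scene picture shows the rack at about (345,250), the wanted tray inside it with bottles at (340,257), (355,250) and (368,248), and the hook on the black mat at (400,170).
Tray candidates: the purple look-alike at (280,178), the blue one at (250,283), and the one in the rack at (350,250), which is the right one. Hook candidates: the rod and handle on the mat at (400,165), which I choose, and the black stapler at (433,133). The side picture shows the arm blocking most of the view of both hook and mat (255,262).

>>> play_rows --series '[{"delta_pos": [0, 0, -0.01], "dr": [0, 0, -6.5], "claw": 0.08}, {"delta_pos": [0, 0, -0.01], "dr": [0, 0, -6.5], "claw": 0.08}, {"delta_pos": [0, 0, -0.01], "dr": [0, 0, -6.7], "claw": 0.08}, {"delta_pos": [-0.032, -0.035, -0.01], "dr": [0, 0, 0], "claw": 0.08}, {"delta_pos": [-0.032, -0.035, -0.01], "dr": [0, 0, 0], "claw": 0.08}, {"delta_pos": [-0.032, -0.035, -0.01], "dr": [0, 0, 0], "claw": 0.08}, {"delta_pos": [-0.032, -0.035, -0.01], "dr": [0, 0, 0], "claw": 0.08}, {"delta_pos": [-0.032, -0.035, -0.01], "dr": [0, 0, 0], "claw": 0.08}, {"delta_pos": [-0.032, -0.035, -0.01], "dr": [0, 0, 0], "claw": 0.08}, {"delta_pos": [-0.032, -0.035, -0.01], "dr": [0, 0, 0], "claw": 0.08}]'

```text
t: 2.5
eef_pos: [0.4438, 0.3658, 0.3233]
tcp_rot: [-0.001, 1.0, 0.0, 0.0]
contact_force: [0.1, 1.5, -0.9]
gripper_width: 0.918
gripper_force: 0.0
```

Run:
```python
from h import *
st,p=snap("wrist"); save(p,"w1"); C=cloud(p,st); np.savez("w1",C=C)
print(np.round(st["eef_pos"],3),np.round(st["tcp_rot"],3),np.round(st["joints"],2),np.round(np.array(p["T_tool_cam"]),3).tolist())
for l in "hook_grip hook_tip hook mat ointment tray_loop".split():
    for r in viewer.place_of(l,p)[:2]:
        rc=r["point"]; i,j=int(round(rc[0])),int(round(rc[1]))
        print(l,round(r["score"],2),np.round(rc),np.round(C[min(max(i,0),399),min(max(j,0),639)],3), np.round(onplane(p,rc,{"hook":.004,"hook_grip":.017,"hook_tip":.0075,"tray_loop":.044}.get(l,0),st),3))
for l in("hook","mat"):
  for r in viewer.regions_of(l,p)[:1]:
    q=C[r["mask"]]; q=q[~np.isnan(q[:,0])]; print(l,r["score"],r["bbox"],q.min(0),q.max(0))
    if l=="hook":
        hh=q[(q[:,2]>.022)&(q[:,2]<.04)]; print("top",np.median(hh,0),hh.min(0),hh.max(0)); print(cv2.minAreaRect(hh[:,:2].astype(np.float32)*1000))
    else: print(cv2.minAreaRect(q[q[:,2]<.012][:,:2].astype(np.float32)*1000))
```

```text
[0.444 0.366 0.323] [-0.001  1.     0.     0.   ] [-0.82  0.13  0.09  1.48 -0.01  1.53  0.85] [[0.0, -0.96, -0.279, 0.076], [1.0, 0.001, -0.001, -0.0], [0.001, -0.279, 0.96, -0.162], [0.0, 0.0, 0.0, 1.0]]
hook_grip 0.75 [175. 321.] [0.461 0.364 0.03 ] [0.464 0.364 0.017]
hook_tip 0.38 [197. 319.] [0.498 0.361 0.029] [0.504 0.36  0.008]
hook 0.8 [157. 320.] [0.433 0.362 0.03 ] [0.436 0.362 0.004]
mat 0.89 [198. 320.] [0.499 0.362 0.029] [0.508 0.362 0.   ]
ointment 0.59 [191. 224.] [0.486 0.21  0.036] [0.495 0.198 0.   ]
ointment 0.3 [213. 444.] [0.516 0.556 0.053] [0.534 0.58  0.   ]
tray_loop 0.88 [160.  37.] [ 0.443 -0.109  0.001] [ 0.436 -0.067  0.044]
hook 0.56 [313.1, 122.4, 332.0, 262.0] [0.38420018 0.355698   0.002712  ] [0.59864694 0.37978663 0.05885528]
top [0.44053327 0.36681235 0.02916487] [0.38420018 0.355698   0.02339964] [0.51346655 0.3791135  0.0397282 ]
((448.8389892578125, 367.377197265625), (23.035669326782227, 129.28382873535156), 89.7596664428711)
mat 0.91 [288.6, 102.3, 356.0, 264.3] [ 0.35301239  0.30467776 -0.00255731] [0.63216512 0.41844611 0.40682265]
((492.75152587890625, 361.95379638671875), (104.61348724365234, 281.2343444824219), 87.80039978027344)
```

View pics/w1.png

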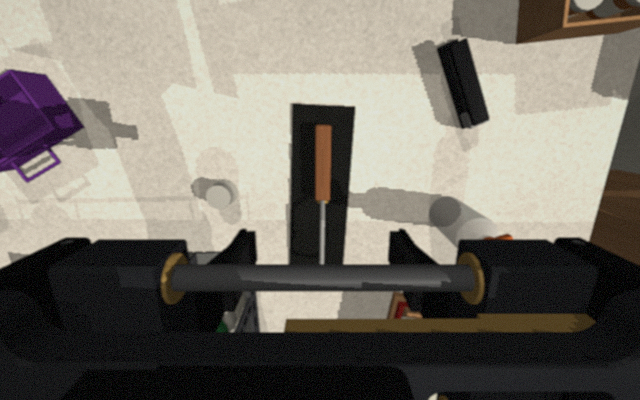

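The wrist picture shows the brown handle at (323,163) on the black mat, with the rod running down to (322,255) along world +x. The stapler is at (463,82) and the purple tray at (35,110), so this is the right hook. I'll refine the axis from colour.

Run:
```python
from h import *
st,p=snap("wrist"); 
def rep(mask,zp,name):
    n,l,s,c=cv2.connectedComponentsWithStats(mask.astype(np.uint8)); k=1+np.argmax(s[1:,4]); v,u=np.where(l==k)
    Q=np.array([onplane(p,(a,b),zp,st)[:2] for a,b in zip(v,u)])
    x=Q[:,0]; rows=np.unique(v); m=np.array([Q[v==r].mean(0) for r in rows]); f=np.polyfit(m[:,0],m[:,1],1)
    print(name,Q.min(0),Q.max(0),"mean",Q.mean(0),"yaw",np.degrees(np.arctan(f[0])),"at .465",np.polyval(f,.465)); return f
im=p["pixels"].astype(int); roi=np.zeros((400,640),bool); roi[100:215,285:360]=1
h=(im[...,0]>im[...,2]*1.6)&(im[...,0]>70)&roi
rep(h,.030,"handle")
for r in range(205,256,10): 
    g=im[r,300:345].sum(1); j=np.argmax(g); print(r,j+300,onplane(p,(r,j+300),.054,st))
dark=(im.sum(-1)<90)&roi; rep(dark|h,.004,"mat")
c=p["pixels"][95:265,270:380][...,::-1]; cv2.imwrite("pics/c1.png",cv2.resize(c,None,fx=3.5,fy=3.5))
```

```text
handle [0.38294026 0.35377777] [0.5078081  0.38002055] mean [0.4418816  0.36694749] yaw 0.02612942755216459 at .465 0.3670034757022738
205 321 [0.50029665 0.36682838 0.054     ]
215 321 [0.51661518 0.36688413 0.054     ]
225 321 [0.53326621 0.36694101 0.054     ]
235 320 [0.55026776 0.36540969 0.054     ]
245 344 [0.56742582 0.40399112 0.054     ]
255 344 [0.58513434 0.40443971 0.054     ]
mat [0.3551342  0.31286395] [0.53263124 0.41356537] mean [0.44082418 0.36206138] yaw -0.9779591501767183 at .465 0.3612036844125356
```

View pics/c1.png

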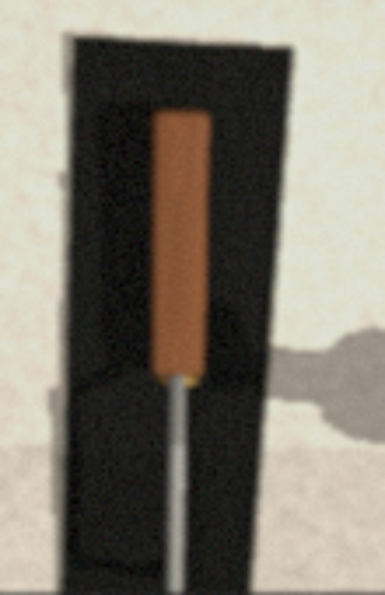

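The crop shows the handle from (150,110) to (210,380) with the rod below it at column 175, all centred on the mat. I'll descend now.

>>> play_rows --series '[{"delta_pos": [-0.008, 0, 0.04], "dr": [0, 0, 0], "claw": 0.08}, {"delta_pos": [-0.008, 0.001, 0.04], "dr": [0, 0, 0], "claw": 0.08}, {"delta_pos": [-0.008, 0, 0.04], "dr": [0, 0, 0], "claw": 0.08}, {"delta_pos": [0, 0, 0.04], "dr": [0, 0, 0], "claw": 0.08}, {"delta_pos": [0, 0, 0.04], "dr": [0, 0, 0], "claw": 0.08}, {"delta_pos": [0, 0, 0.04], "dr": [0, 0, 0], "claw": 0.08}, {"delta_pos": [0, 0, 0.04], "dr": [0, 0, 0], "claw": 0.08}, {"delta_pos": [0, 0, 0.015], "dr": [0, 0, 0], "claw": 0.08}, {"delta_pos": [0, 0, 0.012], "dr": [0, 0, 0], "claw": 0.08}, {"delta_pos": [0, 0, 0.006], "dr": [0, 0, 0], "claw": 0.08}]'

```text
t: 4.0
eef_pos: [0.467, 0.3692, 0.0097]
tcp_rot: [-0.001, 1.0, 0.0, 0.0]
contact_force: [0.5, 0.6, -0.2]
gripper_width: 0.919
gripper_force: 0.0
```

>>> play_rows --series '[{"delta_pos": [0, 0, 0], "dr": [0, 0, 0], "claw": 0.05}, {"delta_pos": [0, 0, 0], "dr": [0, 0, 0], "claw": 0.03}, {"delta_pos": [0, 0, 0], "dr": [0, 0, 0], "claw": 0.02}, {"delta_pos": [0, 0, 0], "dr": [0, 0, 0], "claw": 0.01}, {"delta_pos": [0, 0, 0], "dr": [0, 0, 0], "claw": 0.01}, {"delta_pos": [0, 0, 0], "dr": [0, 0, 0], "claw": 0.01}, {"delta_pos": [0, 0, 0], "dr": [0, 0, 0], "claw": 0.01}, {"delta_pos": [0, 0, 0], "dr": [0, 0, 0], "claw": 0.01}, {"delta_pos": [0, 0, 0], "dr": [0, 0, 0], "claw": 0.01}, {"delta_pos": [0, 0, 0], "dr": [0, 0, 0], "claw": 0.01}]' --grip_force 45

```text
t: 5.0
eef_pos: [0.4668, 0.3683, 0.0096]
tcp_rot: [-0.0, 1.0, -0.0, -0.0]
contact_force: [-0.1, -0.1, 0.3]
gripper_width: 0.273
gripper_force: 44.9
```

Gripped at 23.8 mm. I'll lift it and measure the rack from the scene camera at the same time.

>>> play_rows --series '[{"delta_pos": [0, 0, -0.005], "dr": [0, 0, 0], "claw": 0.01}, {"delta_pos": [0, 0, -0.01], "dr": [0, 0, 0], "claw": 0.01}, {"delta_pos": [0, 0, -0.02], "dr": [0, 0, 0], "claw": 0.01}, {"delta_pos": [0, 0, -0.03], "dr": [0, 0, 0], "claw": 0.01}, {"delta_pos": [0, 0, -0.03], "dr": [0, 0, 0], "claw": 0.01}, {"delta_pos": [0, 0, -0.03], "dr": [0, 0, 0], "claw": 0.01}, {"delta_pos": [0, 0, -0.03], "dr": [0, 0, 0], "claw": 0.01}, {"delta_pos": [0, 0, -0.02], "dr": [0, 0, 0], "claw": 0.01}, {"delta_pos": [0, 0, -0.01], "dr": [0, 0, 0], "claw": 0.01}, {"delta_pos": [0, 0, 0], "dr": [0, 0, 0], "claw": 0.01}]'

```text
t: 6.0
eef_pos: [0.4674, 0.3691, 0.1965]
tcp_rot: [-0.001, 1.0, 0.001, 0.001]
contact_force: [0.5, -0.4, -2.4]
gripper_width: 0.273
gripper_force: 44.9
```

Run:
```python
from h import *
st,p=snap("scene"); C=cloud(p); np.savez("s1",C=C,px=p["pixels"],f=p["vfov"],cx=p["cx"],cy=p["cy"],eye=p["eye"],o=p["orientation"])
crop=p["pixels"][175:315,265:455][...,::-1]; cv2.imwrite("pics/c2.png",cv2.resize(crop,None,fx=4,fy=4,interpolation=cv2.INTER_CUBIC))
for l in "hook_tip hook_grip tray_loop tray stop".split():
    for r in viewer.place_of(l,p)[:3]:
        print(l,round(r["score"],2),np.round(r["point"]),np.round(onplane(p,r["point"],{"tray":.006,"tray_loop":.044,"stop":0}.get(l,.15),st),3))
for r in viewer.regions_of("rack",p)[:1]:
    m=r["mask"]; print(r["score"],r["bbox"]); q=C[m]; q=q[np.isfinite(q[:,0])]
    print(q.min(0),q.max(0)); d=q[(q[:,2]>.16)&(q[:,2]<.2)]; print(cv2.minAreaRect(d[:,:2].astype(np.float32)*1000))
    d=q[(q[:,2]<.012)&(q[:,2]>.003)]; print(np.percentile(d[:,:2],[1,50,99],axis=0))
print(p["eye"],st["eef_pos"])
```

```text
hook_tip 0.46 [161. 436.] [0.579 0.427 0.15 ]
hook_tip 0.43 [134. 410.] [0.42  0.402 0.15 ]
hook_grip 0.56 [130. 406.] [0.398 0.394 0.15 ]
tray_loop 0.97 [293. 234.] [ 0.81  -0.355  0.044]
tray_loop 0.85 [185. 289.] [ 0.441 -0.083  0.044]
tray_loop 0.6 [236. 350.] [0.722 0.054 0.044]
tray 0.97 [262. 354.] [0.799 0.042 0.006]
tray 0.84 [185. 283.] [ 0.401 -0.099  0.006]
tray 0.68 [288. 254.] [ 0.791 -0.295  0.006]
stop 0.7 [221. 333.] [0.617 0.031 0.   ]
stop 0.19 [162. 428.] [0.454 0.497 0.   ]
0.63 [282.4, 171.8, 434.8, 315.0]
[ 0.46985681 -0.16662766 -0.00778888] [0.92264401 0.34671012 0.28052089]
((800.9367065429688, 40.41485595703125), (235.09132385253906, 406.0440368652344), 1.1549789905548096)
[[ 0.61581495 -0.15438922]
 [ 0.813623    0.06153554]
 [ 0.91885686  0.25880851]]
[ 1.42479056 -0.27841027  1.21178929] [0.46739406 0.36906649 0.19646538]
```

View pics/c2.png

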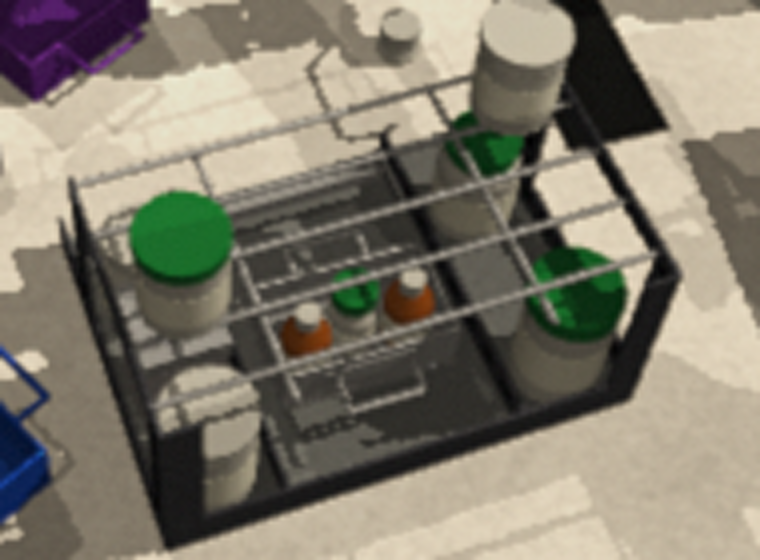

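The crop shows the tray under the tier bars with its near loop around (330,250), its far loop at (380,390), and bottles at (305,325), (350,295) and (410,295). I'll zoom in on the near loop with a projected model overlaid.

```bash
cat > ov.py <<'E'
from h import *
d=np.load("s1.npz"); p=dict(vfov=float(d["f"]),cx=float(d["cx"]),cy=float(d["cy"]),eye=d["eye"],orientation=d["o"])
f,M,e=cam(p)
def pr(X): c=(np.atleast_2d(X)-e)@M; return np.c_[f*c[:,0]/c[:,2]+p["cx"],f*c[:,1]/c[:,2]+p["cy"]]
def pose(o,yaw,L): a=np.radians(yaw); return np.array([[o[0]+x*np.cos(a)-y*np.sin(a),o[1]+x*np.sin(a)+y*np.cos(a),o[2]+z] for x,y,z in L])
E
python3 - <<'E'
from ov import *
def draw(img,pts,c,u0,v0,s):
    q=((pr(pts)-[u0,v0]+.5)*s).astype(int); cv2.polylines(img,[q.reshape(-1,1,2)],False,c,1)
u0,v0,s=322,205,11; img=cv2.resize(d["px"][v0:v0+52,u0:u0+70][...,::-1],None,fx=s,fy=s,interpolation=cv2.INTER_CUBIC)
img=cv2.convertScaleAbs(img,alpha=1.5)
for k in range(0,70,10): cv2.putText(img,str(u0+k),(k*s,10),0,.4,(0,255,255),1)
for k in range(0,52,10): cv2.putText(img,str(v0+k),(0,k*s+10),0,.4,(0,255,255),1)
rk=((.616,.037,0),1.15)
for y in(-.1,.1): draw(img,pose(*rk,[[0,y,.036],[.3,y,.036]]),(255,255,0),u0,v0,s)
draw(img,pose(*rk,[[0,-.2,.006],[0,.2,.006]]),(255,255,0),u0,v0,s)
draw(img,pose(*rk,[[.07,-.2,.19],[.07,.2,.19]]),(0,0,255),u0,v0,s)
cv2.imwrite("pics/c3.png",img)
print(onplane(p,(161,436),.192),onplane(p,(161,436),.187+.0075-.0), pr([[.618,.369,.19]]))
E
```

```text
[0.61137377 0.40078461 0.192     ] [0.61336785 0.39911958 0.1945    ] [[428.41873954 164.77472075]]
```

View pics/c3.png

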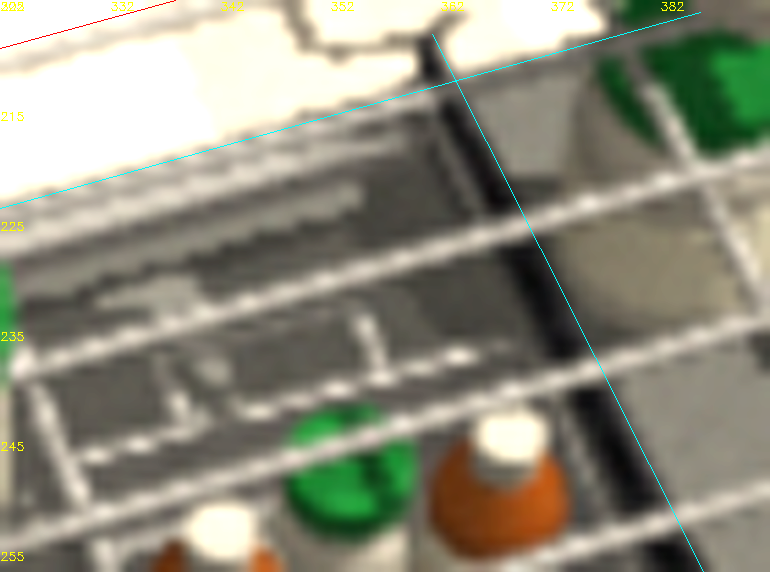

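The zoom shows the near rim of the tray from (85,458) to (480,355), with the loop's arms ending at (165,360) and (360,313). The stop is the grey bar around (200,240), and the real divider lies about 2 px left of my line.

Run:
```python
from ov import *
g=lambda x,y,z:onplane(p,(205+y/11-.5,322+x/11-.5),z)
for n,a,z in[("barL",(165,360),.044),("barR",(360,313),.044),("rimL",(85,458),.061),("rimR",(480,355),.061),("armL2",(190,425),.044),("armR2",(382,378),.044),("div0",(445,90),.036),("div1",(565,340),.036),("stopL",(100,300),.021),("stopR",(360,185),.021),("stopbackR",(365,205),.021),("deckfrontL",(0,245),.006),("deckfrontR",(420,105),.006)]: print(n,np.round(g(*a,z),4))
C=d["C"]
# bottle tops
v,u=np.mgrid[0:400,0:640]
for n,(x,y) in dict(cap0=(220,530),cap1=(350,470),cap2=(510,440)).items():
    i=int(205+y/11);j=int(322+x/11); print(n,np.round(np.nanmedian(C[i-1:i+2,j-1:j+2].reshape(-1,3),0),4))
```

```text
barL [0.7123 0.0101 0.044 ]
barR [0.7142 0.0734 0.044 ]
rimL [ 0.7483 -0.0282  0.061 ]
rimR [0.7499 0.0976 0.061 ]
armL2 [0.7369 0.0097 0.044 ]
armR2 [0.7387 0.0714 0.044 ]
div0 [0.6364 0.1326 0.036 ]
div1 [0.7381 0.133  0.036 ]
stopL [0.6707 0.0036 0.021 ]
stopR [0.6537 0.0978 0.021 ]
stopbackR [0.6616 0.0965 0.021 ]
deckfrontL [ 0.6311 -0.0168  0.006 ]
deckfrontR [0.6195 0.1329 0.006 ]
cap0 [ 0.8051 -0.0055  0.0938]
cap1 [0.7926 0.0365 0.0885]
cap2 [0.8007 0.0838 0.0935]
```

Estimates: loop centre near (0.7315, 0.041), cross bar x about 0.713, and rack origin near (0.62, 0.033). I'll carry the hook to the front of the lane.

>>> play_rows --series '[{"delta_pos": [0.001, -0.03, 0], "dr": [0, 0, 0], "claw": 0.01}, {"delta_pos": [0.001, -0.04, 0], "dr": [0, 0, 0], "claw": 0.01}, {"delta_pos": [0.001, -0.04, 0.01], "dr": [0, 0, 0], "claw": 0.01}, {"delta_pos": [0, -0.04, 0.02], "dr": [0, 0, 0], "claw": 0.01}, {"delta_pos": [0, -0.04, 0.02], "dr": [0, 0, 0], "claw": 0.01}, {"delta_pos": [0, -0.04, 0.02], "dr": [0, 0, 0], "claw": 0.01}, {"delta_pos": [0, -0.04, 0.02], "dr": [0, 0, 0], "claw": 0.01}, {"delta_pos": [0, -0.035, 0.02], "dr": [0, 0, 0], "claw": 0.01}, {"delta_pos": [0, -0.02, 0.015], "dr": [0, 0, 0], "claw": 0.01}, {"delta_pos": [0, -0.003, 0.005], "dr": [0, 0, 0], "claw": 0.01}]'

```text
t: 7.35
eef_pos: [0.4625, 0.0371, 0.0628]
tcp_rot: [0.002, 1.0, -0.001, -0.002]
contact_force: [-0.3, -0.3, -1.2]
gripper_width: 0.269
gripper_force: 44.9
```

>>> play_rows --series '[{"delta_pos": [-0.01, 0, 0], "dr": [0, 0, 0], "claw": 0.01}, {"delta_pos": [-0.015, 0, 0], "dr": [0, 0, 0], "claw": 0.01}, {"delta_pos": [-0.015, 0, 0], "dr": [0, 0, 0], "claw": 0.01}, {"delta_pos": [-0.01, 0, 0], "dr": [0, 0, 0], "claw": 0.01}, {"delta_pos": [0, 0, 0], "dr": [0, 0, 0], "claw": 0.01}, {"delta_pos": [0, 0, 0], "dr": [0, 0, 0], "claw": 0.01}, {"delta_pos": [0, 0, 0], "dr": [0, 0, 0], "claw": 0.01}, {"delta_pos": [0, 0, 0], "dr": [0, 0, 0], "claw": 0.01}, {"delta_pos": [0, 0, 0], "dr": [0, 0, 0], "claw": 0.01}, {"delta_pos": [0, 0, 0], "dr": [0, 0, 0], "claw": 0.01}]'

```text
t: 8.35
eef_pos: [0.514, 0.0405, 0.0647]
tcp_rot: [-0.001, 1.0, 0.0, 0.0]
contact_force: [-0.2, -0.1, -1.3]
gripper_width: 0.278
gripper_force: 44.9
```

Run:
```python
from h import *
st,p=snap("scene"); C=cloud(p); np.savez("s1",C=C,px=p["pixels"],f=p["vfov"],cx=p["cx"],cy=p["cy"],eye=p["eye"],o=p["orientation"])
print(st["eef_pos"],st["tcp_rot"],st["contact_force"],st["t"])
for r in viewer.place_of("hook_tip",p)[:3]: print(r,onplane(p,r["point"],st["eef_pos"][2]-.0056+.0035))
from ov import *
X=np.array(st["eef_pos"]); print(pr([X+[.151,0,-.002],X+[.151,0,.046],X+[.06,0,.043]]))
u0,v0,s=305,165,8
img=cv2.resize(d["px"][v0:v0+75,u0:u0+100][...,::-1],None,fx=s,fy=s,interpolation=cv2.INTER_CUBIC); img=cv2.convertScaleAbs(img,alpha=1.4)
q=((pr([X+[.060,0,.0446],X+[.151,0,.0446],X+[.151,0,-.002]])-[u0,v0]+.5)*s).astype(int)
for a in q: cv2.circle(img,tuple(int(k) for k in a),4,(0,0,255),1)
cv2.imwrite("pics/c4.png",img)
```

```text
[0.51395202 0.04051698 0.06466301] [-5.15947205e-04  9.99999857e-01  1.13697092e-04  8.01467271e-05] [-0.22504533 -0.14524557 -1.3009    ] 8.35
{'point': [218.7, 342.9], 'score': 0.67} [0.65848758 0.05135453 0.06256301]
{'point': [248.6, 300.4], 'score': 0.53} [ 0.72974015 -0.12088899  0.06256301]
{'point': [213.8, 258.7], 'score': 0.29} [ 0.55077316 -0.21953707  0.06256301]
[[340.55449068 220.9180509 ]
 [341.15859929 212.53962192]
 [332.37692524 192.9886365 ]]
```

View pics/c4.png

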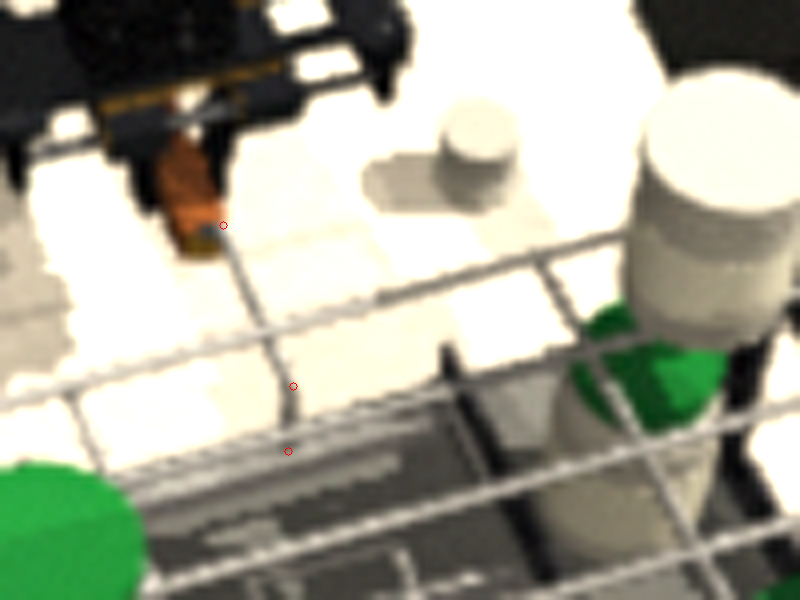

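The crop shows the rod with its bend at (287,370) and prong end near (290,425). That is about 2 px nearer the robot than predicted, which puts the tip about 0.146 m ahead of the TCP. I'll move above the loop and look at the force before lowering.

>>> play_rows --series '[{"delta_pos": [-0.006, 0, 0], "dr": [0, 0, 0], "claw": 0.01}, {"delta_pos": [-0.01, 0, 0], "dr": [0, 0, 0], "claw": 0.01}, {"delta_pos": [-0.014, 0, 0], "dr": [0, 0, 0], "claw": 0.01}, {"delta_pos": [-0.014, 0, 0], "dr": [0, 0, 0], "claw": 0.01}, {"delta_pos": [-0.012, 0, 0], "dr": [0, 0, 0], "claw": 0.01}, {"delta_pos": [-0.01, 0, 0], "dr": [0, 0, 0], "claw": 0.01}, {"delta_pos": [-0.006, 0, 0], "dr": [0, 0, 0], "claw": 0.01}, {"delta_pos": [0, 0, 0], "dr": [0, 0, 0], "claw": 0.01}, {"delta_pos": [0, 0, 0], "dr": [0, 0, 0], "claw": 0.01}, {"delta_pos": [0, 0, 0], "dr": [0, 0, 0], "claw": 0.01}]'

```text
t: 9.45
eef_pos: [0.5856, 0.0406, 0.0645]
tcp_rot: [-0.0, 1.0, 0.0, -0.0]
contact_force: [0.5, 0.6, -1.4]
gripper_width: 0.275
gripper_force: 44.9
```

Run:
```python
from h import *
st,p=snap("scene"); np.savez("s1",C=0,px=p["pixels"],f=p["vfov"],cx=p["cx"],cy=p["cy"],eye=p["eye"],o=p["orientation"])
print(st["eef_pos"],st["contact_force"])
for l in("hook_tip","tray_loop"):
  for r in viewer.place_of(l,p)[:3]: print(l,r,onplane(p,r["point"],.062 if l=="hook_tip" else .044))
u0,v0,s=315,210,11
img=cv2.resize(p["pixels"][v0:v0+50,u0:u0+70][...,::-1],None,fx=s,fy=s,interpolation=cv2.INTER_CUBIC); cv2.imwrite("pics/c5.png",cv2.convertScaleAbs(img,alpha=1.5))
```

```text
[0.5855639  0.04055704 0.06448785] [ 0.53854445  0.60136488 -1.42674793]
hook_tip {'point': [236.8, 349.8], 'score': 0.45} [0.7350906  0.04847983 0.062     ]
tray_loop {'point': [237.7, 349.7], 'score': 0.92} [0.72759656 0.05202152 0.044     ]
tray_loop {'point': [186.4, 289.7], 'score': 0.87} [ 0.44732291 -0.08195347  0.044     ]
tray_loop {'point': [292.9, 234.7], 'score': 0.58} [ 0.80998029 -0.35354647  0.044     ]
```

View pics/c5.png

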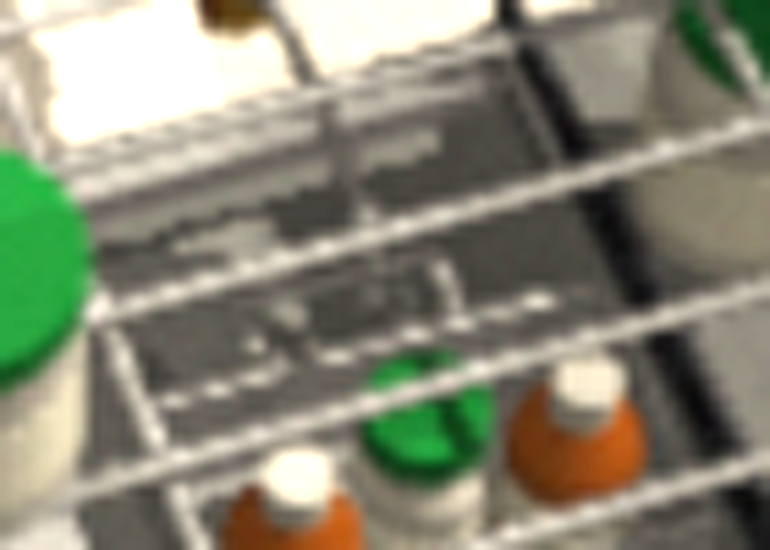

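Run:
```python
from ov import *
X=np.array([.5856,.0406,.0645])
for n,o in dict(bend=(.146,0,.046),tip=(.146,0,-.002),tipdown=(.146,0,-.034),rodstart=(.06,0,.0446)).items():
    print(n,np.round((pr([X+o])[0]-[315,210]+.5)*11))
print("loopbar",np.round((pr([[.713,.0115,.044],[.713,.0715,.044],[.747,.0115,.044],[.747,.0715,.044]])-[315,210]+.5)*11))
im=d["px"].astype(int)
for r in range(222,240): print(r,im[r,338:356].sum(1))
```

```text
bend [369. 207.]
tip [360. 297.]
tipdown [354. 354.]
rodstart [272. -12.]
loopbar [[247. 306.]
 [430. 256.]
 [284. 396.]
 [469. 345.]]
222 [365 359 355 337 305 251 181 182 190 205 205 222 230 253 262 293 259 154]
223 [332 282 255 209 206 193 186 188 195 221 256 274 287 290 280 265 241 149]
224 [213 202 208 207 216 228 229 195 199 230 273 267 267 264 233 163 147 138]
225 [217 227 241 249 271 275 262 199 192 216 223 160 157 153 148 142 140 137]
226 [256 278 276 270 264 261 228 160 180 174 139 133 136 142 145 140 142 136]
227 [273 258 251 227 153 149 141 138 151 183 159 142 134 142 139 138 143 148]
228 [223 155 141 141 134 133 134 130 141 204 222 175 141 143 156 192 230 261]
229 [188 165 136 137 134 134 133 129 153 239 327 254 217 260 275 330 398 424]
230 [288 248 152 129 132 137 140 148 185 262 332 327 369 447 413 368 336 291]
231 [298 254 185 145 157 211 257 267 317 379 423 392 347 316 250 182 160 148]
232 [311 308 315 269 288 366 451 410 363 333 300 249 170 157 156 159 166 140]
233 [340 392 446 429 392 346 319 258 185 168 198 208 174 194 190 187 207 207]
234 [416 387 351 296 214 165 146 157 171 175 188 219 195 187 152 164 272 339]
235 [285 256 211 182 167 175 186 192 190 173 174 170 147 151 140 142 220 324]
236 [182 198 212 211 199 182 170 151 144 156 196 198 158 172 166 130 154 250]
237 [199 223 263 263 207 141 137 140 139 155 182 189 143 151 174 133 143 233]
238 [174 217 291 314 272 152 134 137 136 147 145 133 147 162 170 144 162 229]
239 [173 166 191 256 237 149 141 139 134 134 136 142 168 223 271 245 227 300]
```

The prong is visible at column 348.7 with its end at row 237, inside the loop's projected opening and about 3 mm off centre in y. I'll lower it with a -3 mm y shift.

>>> play_rows --series '[{"delta_pos": [0, -0.003, 0], "dr": [0, 0, 0], "claw": 0.01}, {"delta_pos": [0, 0, 0.003], "dr": [0, 0, 0], "claw": 0.01}, {"delta_pos": [0, 0, 0.004], "dr": [0, 0, 0], "claw": 0.01}, {"delta_pos": [0, 0, 0.004], "dr": [0, 0, 0], "claw": 0.01}, {"delta_pos": [0, 0, 0.004], "dr": [0, 0, 0], "claw": 0.01}, {"delta_pos": [0, 0, 0.004], "dr": [0, 0, 0], "claw": 0.01}, {"delta_pos": [0, 0, 0.004], "dr": [0, 0, 0], "claw": 0.01}, {"delta_pos": [0, 0, 0.004], "dr": [0, 0, 0], "claw": 0.01}, {"delta_pos": [0, 0, 0.004], "dr": [0, 0, 0], "claw": 0.01}, {"delta_pos": [0, 0, 0], "dr": [0, 0, 0], "claw": 0.01}]'

```text
t: 10.6
eef_pos: [0.5856, 0.0375, 0.0328]
tcp_rot: [-0.001, 1.0, -0.0, -0.001]
contact_force: [0.7, 0.9, -1.7]
gripper_width: 0.271
gripper_force: 44.9
```

No contact, so the prong is in the loop. I'll pull slowly.

>>> play_rows --series '[{"delta_pos": [0.002, 0, 0], "dr": [0, 0, 0], "claw": 0.01}, {"delta_pos": [0.002, 0, 0], "dr": [0, 0, 0], "claw": 0.01}, {"delta_pos": [0.002, 0, 0], "dr": [0, 0, 0], "claw": 0.01}, {"delta_pos": [0.002, 0, 0], "dr": [0, 0, 0], "claw": 0.01}, {"delta_pos": [0.002, 0, 0], "dr": [0, 0, 0], "claw": 0.01}, {"delta_pos": [0.002, 0, 0], "dr": [0, 0, 0], "claw": 0.01}, {"delta_pos": [0.002, 0, 0], "dr": [0, 0, 0], "claw": 0.01}, {"delta_pos": [0.002, 0, 0], "dr": [0, 0, 0], "claw": 0.01}, {"delta_pos": [0.002, 0, 0], "dr": [0, 0, 0], "claw": 0.01}, {"delta_pos": [0.002, 0, 0], "dr": [0, 0, 0], "claw": 0.01}]'

```text
t: 11.6
eef_pos: [0.566, 0.0376, 0.0336]
tcp_rot: [-0.001, 1.0, 0.0, 0.0]
contact_force: [0.4, -0.0, -1.2]
gripper_width: 0.272
gripper_force: 44.9
```

>>> play_rows --series '[{"delta_pos": [0.002, 0, 0], "dr": [0, 0, 0], "claw": 0.01}, {"delta_pos": [0.002, 0, 0], "dr": [0, 0, 0], "claw": 0.01}, {"delta_pos": [0.002, 0, 0], "dr": [0, 0, 0], "claw": 0.01}, {"delta_pos": [0.002, 0, 0], "dr": [0, 0, 0], "claw": 0.01}, {"delta_pos": [0.002, 0, 0], "dr": [0, 0, 0], "claw": 0.01}, {"delta_pos": [0.002, 0, 0], "dr": [0, 0, 0], "claw": 0.01}, {"delta_pos": [0.002, 0, 0], "dr": [0, 0, 0], "claw": 0.01}, {"delta_pos": [0.002, 0, 0], "dr": [0, 0, 0], "claw": 0.01}, {"delta_pos": [0.002, 0, 0], "dr": [0, 0, 0], "claw": 0.01}, {"delta_pos": [0.002, 0, 0], "dr": [0, 0, 0], "claw": 0.01}]'

```text
t: 12.6
eef_pos: [0.5463, 0.0376, 0.0338]
tcp_rot: [-0.001, 1.0, 0.0, 0.0]
contact_force: [4.5, 0.4, -2.6]
gripper_width: 0.267
gripper_force: 44.9
```

Run:
```python
from h import *
s=ctrl.read_state(); print(s["t"],s["eef_pos"],s["contact_force"],s["wrist_torque"])
```

```text
12.6 [0.54634336 0.03755596 0.03379457] [ 4.50099563  0.41535703 -2.5691545 ] [ 0.06842476 -1.02897929 -0.04105409]
```

It's sliding at about 4 N. I'll continue.

>>> play_rows --series '[{"delta_pos": [0.002, 0, 0], "dr": [0, 0, 0], "claw": 0.01}, {"delta_pos": [0.002, 0, 0], "dr": [0, 0, 0], "claw": 0.01}, {"delta_pos": [0.002, 0, 0], "dr": [0, 0, 0], "claw": 0.01}, {"delta_pos": [0.002, 0, 0], "dr": [0, 0, 0], "claw": 0.01}, {"delta_pos": [0.002, 0, 0], "dr": [0, 0, 0], "claw": 0.01}, {"delta_pos": [0.002, 0, 0], "dr": [0, 0, 0], "claw": 0.01}, {"delta_pos": [0.002, 0, 0], "dr": [0, 0, 0], "claw": 0.01}, {"delta_pos": [0.002, 0, 0], "dr": [0, 0, 0], "claw": 0.01}, {"delta_pos": [0.002, 0, 0], "dr": [0, 0, 0], "claw": 0.01}, {"delta_pos": [0.002, 0, 0], "dr": [0, 0, 0], "claw": 0.01}]'

```text
t: 13.6
eef_pos: [0.5263, 0.0375, 0.0338]
tcp_rot: [-0.001, 1.0, 0.0, 0.0]
contact_force: [4.3, 0.5, -2.7]
gripper_width: 0.273
gripper_force: 44.9
```

Run:
```python
from h import *
st,p=snap("scene"); save(p,"s3"); np.savez("s1",C=0,px=p["pixels"],f=p["vfov"],cx=p["cx"],cy=p["cy"],eye=p["eye"],o=p["orientation"])
print(st["eef_pos"],st["contact_force"],st["t"])
for l in("hook_tip","tray_loop"):
  for r in viewer.place_of(l,p)[:3]: print(l,r,onplane(p,r["point"],.03 if l=="hook_tip" else .044))
u0,v0,s=315,200,11
img=cv2.resize(p["pixels"][v0:v0+50,u0:u0+70][...,::-1],None,fx=s,fy=s,interpolation=cv2.INTER_CUBIC); cv2.imwrite("pics/c6.png",cv2.convertScaleAbs(img,alpha=1.5))
```

```text
[0.52633314 0.03753752 0.0337937 ] [ 4.34253429  0.47160929 -2.74669425] 13.6
hook_tip {'point': [221.2, 335.6], 'score': 0.59} [0.63923335 0.03254286 0.03      ]
hook_tip {'point': [227.9, 344.0], 'score': 0.43} [0.6751025  0.05109972 0.03      ]
tray_loop {'point': [292.2, 234.9], 'score': 0.9} [ 0.80785919 -0.3525409   0.044     ]
tray_loop {'point': [180.1, 289.9], 'score': 0.67} [ 0.41757843 -0.07317613  0.044     ]
tray_loop {'point': [228.1, 344.4], 'score': 0.55} [0.68518391 0.04822603 0.044     ]
```

View pics/c6.png

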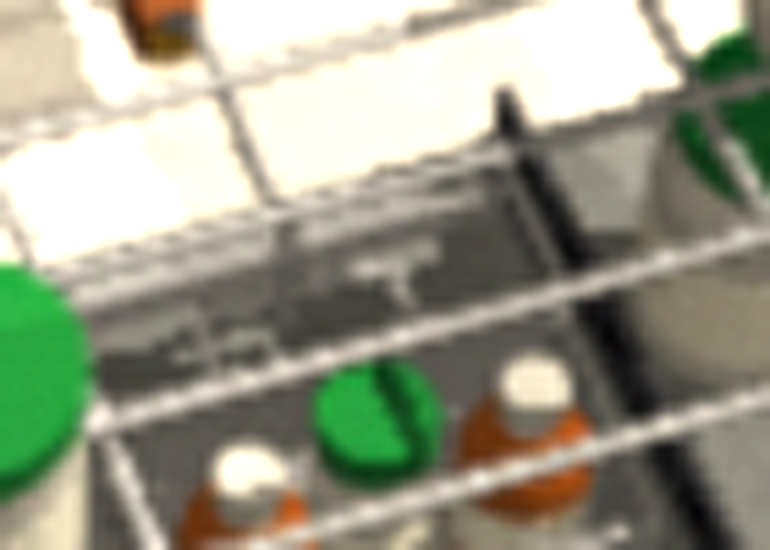

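The tray has moved about 45 mm forward with its bottles upright: caps at (250,470), (375,420) and (535,380), and loop arms at (205,330) and (400,280). It should be clear of the stop for about 20 mm more, then I'll feel in small steps.

>>> play_rows --series '[{"delta_pos": [0.0015, 0, 0], "dr": [0, 0, 0], "claw": 0.01}, {"delta_pos": [0.0015, 0, 0], "dr": [0, 0, 0], "claw": 0.01}, {"delta_pos": [0.0015, 0, 0], "dr": [0, 0, 0], "claw": 0.01}, {"delta_pos": [0.0015, 0, 0], "dr": [0, 0, 0], "claw": 0.01}, {"delta_pos": [0.0015, 0, 0], "dr": [0, 0, 0], "claw": 0.01}, {"delta_pos": [0.0015, 0, 0], "dr": [0, 0, 0], "claw": 0.01}, {"delta_pos": [0.0015, 0, 0], "dr": [0, 0, 0], "claw": 0.01}, {"delta_pos": [0.0015, 0, 0], "dr": [0, 0, 0], "claw": 0.01}, {"delta_pos": [0.0015, 0, 0], "dr": [0, 0, 0], "claw": 0.01}, {"delta_pos": [0.0015, 0, 0], "dr": [0, 0, 0], "claw": 0.01}]'

```text
t: 14.75
eef_pos: [0.5115, 0.0375, 0.0338]
tcp_rot: [-0.001, 1.0, 0.0, 0.0]
contact_force: [5.2, 0.2, -2.0]
gripper_width: 0.27
gripper_force: 44.9
```

>>> play_rows --series '[{"delta_pos": [0.0007, 0, 0], "dr": [0, 0, 0], "claw": 0.01}, {"delta_pos": [0.0007, 0, 0], "dr": [0, 0, 0], "claw": 0.01}, {"delta_pos": [0.0007, 0, 0], "dr": [0, 0, 0], "claw": 0.01}, {"delta_pos": [0.0007, 0, 0], "dr": [0, 0, 0], "claw": 0.01}, {"delta_pos": [0.0007, 0, 0], "dr": [0, 0, 0], "claw": 0.01}, {"delta_pos": [0.0007, 0, 0], "dr": [0, 0, 0], "claw": 0.01}, {"delta_pos": [0.0007, 0, 0], "dr": [0, 0, 0], "claw": 0.01}, {"delta_pos": [0.0007, 0, 0], "dr": [0, 0, 0], "claw": 0.01}, {"delta_pos": [0.0007, 0, 0], "dr": [0, 0, 0], "claw": 0.01}, {"delta_pos": [0.0007, 0, 0], "dr": [0, 0, 0], "claw": 0.01}]'

```text
t: 15.75
eef_pos: [0.5045, 0.0375, 0.0337]
tcp_rot: [-0.001, 1.0, 0.0, 0.0]
contact_force: [5.5, -0.0, -1.8]
gripper_width: 0.27
gripper_force: 44.9
```

>>> play_rows --series '[{"delta_pos": [0.0006, 0, 0], "dr": [0, 0, 0], "claw": 0.01}, {"delta_pos": [0.0006, 0, 0], "dr": [0, 0, 0], "claw": 0.01}, {"delta_pos": [0.0006, 0, 0], "dr": [0, 0, 0], "claw": 0.01}, {"delta_pos": [0.0006, 0, 0], "dr": [0, 0, 0], "claw": 0.01}, {"delta_pos": [0.0006, 0, 0], "dr": [0, 0, 0], "claw": 0.01}, {"delta_pos": [0.0006, 0, 0], "dr": [0, 0, 0], "claw": 0.01}, {"delta_pos": [0.0006, 0, 0], "dr": [0, 0, 0], "claw": 0.01}, {"delta_pos": [0.0006, 0, 0], "dr": [0, 0, 0], "claw": 0.01}, {"delta_pos": [0.0006, 0, 0], "dr": [0, 0, 0], "claw": 0.01}, {"delta_pos": [0.0006, 0, 0], "dr": [0, 0, 0], "claw": 0.01}]'

```text
t: 16.75
eef_pos: [0.4985, 0.0375, 0.0337]
tcp_rot: [-0.0, 1.0, 0.0, 0.0]
contact_force: [4.7, 0.5, -2.2]
gripper_width: 0.269
gripper_force: 44.9
```

>>> play_rows --series '[{"delta_pos": [0.0006, 0, 0], "dr": [0, 0, 0], "claw": 0.01}, {"delta_pos": [0.0006, 0, 0], "dr": [0, 0, 0], "claw": 0.01}, {"delta_pos": [0.0006, 0, 0], "dr": [0, 0, 0], "claw": 0.01}, {"delta_pos": [0.0006, 0, 0], "dr": [0, 0, 0], "claw": 0.01}, {"delta_pos": [0.0006, 0, 0], "dr": [0, 0, 0], "claw": 0.01}, {"delta_pos": [0.0006, 0, 0], "dr": [0, 0, 0], "claw": 0.01}, {"delta_pos": [0.0006, 0, 0], "dr": [0, 0, 0], "claw": 0.01}, {"delta_pos": [0.0006, 0, 0], "dr": [0, 0, 0], "claw": 0.01}, {"delta_pos": [0.0006, 0, 0], "dr": [0, 0, 0], "claw": 0.01}, {"delta_pos": [0.0006, 0, 0], "dr": [0, 0, 0], "claw": 0.01}]'

```text
t: 17.75
eef_pos: [0.4925, 0.0375, 0.0337]
tcp_rot: [-0.001, 1.0, 0.0, 0.0]
contact_force: [5.2, -0.3, -1.1]
gripper_width: 0.27
gripper_force: 44.9
```

>>> play_rows --series '[{"delta_pos": [0.0006, 0, 0], "dr": [0, 0, 0], "claw": 0.01}, {"delta_pos": [0.0006, 0, 0], "dr": [0, 0, 0], "claw": 0.01}, {"delta_pos": [0.0006, 0, 0], "dr": [0, 0, 0], "claw": 0.01}, {"delta_pos": [0.0006, 0, 0], "dr": [0, 0, 0], "claw": 0.01}, {"delta_pos": [0.0006, 0, 0], "dr": [0, 0, 0], "claw": 0.01}, {"delta_pos": [0.0006, 0, 0], "dr": [0, 0, 0], "claw": 0.01}, {"delta_pos": [0.0006, 0, 0], "dr": [0, 0, 0], "claw": 0.01}, {"delta_pos": [0.0006, 0, 0], "dr": [0, 0, 0], "claw": 0.01}, {"delta_pos": [0.0006, 0, 0], "dr": [0, 0, 0], "claw": 0.01}, {"delta_pos": [0.0006, 0, 0], "dr": [0, 0, 0], "claw": 0.01}]'

```text
t: 18.75
eef_pos: [0.4865, 0.0374, 0.0337]
tcp_rot: [-0.0, 1.0, 0.0, 0.0]
contact_force: [5.2, -0.5, -1.7]
gripper_width: 0.272
gripper_force: 44.9
```

>>> play_rows --series '[{"delta_pos": [0.0006, 0, 0], "dr": [0, 0, 0], "claw": 0.01}, {"delta_pos": [0.0006, 0, 0], "dr": [0, 0, 0], "claw": 0.01}, {"delta_pos": [0.0006, 0, 0], "dr": [0, 0, 0], "claw": 0.01}, {"delta_pos": [0.0006, 0, 0], "dr": [0, 0, 0], "claw": 0.01}, {"delta_pos": [0.0006, 0, 0], "dr": [0, 0, 0], "claw": 0.01}, {"delta_pos": [0.0006, 0, 0], "dr": [0, 0, 0], "claw": 0.01}, {"delta_pos": [0.0006, 0, 0], "dr": [0, 0, 0], "claw": 0.01}, {"delta_pos": [0.0006, 0, 0], "dr": [0, 0, 0], "claw": 0.01}, {"delta_pos": [0.0006, 0, 0], "dr": [0, 0, 0], "claw": 0.01}, {"delta_pos": [0.0006, 0, 0], "dr": [0, 0, 0], "claw": 0.01}]'

```text
t: 19.75
eef_pos: [0.4805, 0.0374, 0.0338]
tcp_rot: [-0.001, 1.0, 0.0, 0.0]
contact_force: [4.8, 0.8, -2.5]
gripper_width: 0.269
gripper_force: 44.9
```

>>> play_rows --series '[{"delta_pos": [0.0006, 0, 0], "dr": [0, 0, 0], "claw": 0.01}, {"delta_pos": [0.0006, 0, 0], "dr": [0, 0, 0], "claw": 0.01}, {"delta_pos": [0.0006, 0, 0], "dr": [0, 0, 0], "claw": 0.01}, {"delta_pos": [0.0006, 0, 0], "dr": [0, 0, 0], "claw": 0.01}, {"delta_pos": [0.0006, 0, 0], "dr": [0, 0, 0], "claw": 0.01}, {"delta_pos": [0.0006, 0, 0], "dr": [0, 0, 0], "claw": 0.01}, {"delta_pos": [0.0006, 0, 0], "dr": [0, 0, 0], "claw": 0.01}, {"delta_pos": [0.0006, 0, 0], "dr": [0, 0, 0], "claw": 0.01}, {"delta_pos": [0.0006, 0, 0], "dr": [0, 0, 0], "claw": 0.01}, {"delta_pos": [0.0006, 0, 0], "dr": [0, 0, 0], "claw": 0.01}]'

```text
t: 20.75
eef_pos: [0.4745, 0.0374, 0.0338]
tcp_rot: [-0.0, 1.0, 0.0, 0.0]
contact_force: [5.5, -0.5, -2.1]
gripper_width: 0.274
gripper_force: 44.9
```

>>> play_rows --series '[{"delta_pos": [0.0005, 0, 0], "dr": [0, 0, 0], "claw": 0.01}, {"delta_pos": [0.0005, 0, 0], "dr": [0, 0, 0], "claw": 0.01}, {"delta_pos": [0.0005, 0, 0], "dr": [0, 0, 0], "claw": 0.01}, {"delta_pos": [0.0005, 0, 0], "dr": [0, 0, 0], "claw": 0.01}, {"delta_pos": [0.0005, 0, 0], "dr": [0, 0, 0], "claw": 0.01}, {"delta_pos": [0.0005, 0, 0], "dr": [0, 0, 0], "claw": 0.01}, {"delta_pos": [0.0005, 0, 0], "dr": [0, 0, 0], "claw": 0.01}, {"delta_pos": [0.0005, 0, 0], "dr": [0, 0, 0], "claw": 0.01}, {"delta_pos": [0.0005, 0, 0], "dr": [0, 0, 0], "claw": 0.01}, {"delta_pos": [0.0005, 0, 0], "dr": [0, 0, 0], "claw": 0.01}]'

```text
t: 21.75
eef_pos: [0.4695, 0.0374, 0.0337]
tcp_rot: [-0.001, 1.0, -0.0, 0.0]
contact_force: [5.1, -0.1, -2.1]
gripper_width: 0.268
gripper_force: 44.9
```

Run:
```python
from h import *
st,p=snap("scene"); save(p,"s4"); np.savez("s1",C=0,px=p["pixels"],f=p["vfov"],cx=p["cx"],cy=p["cy"],eye=p["eye"],o=p["orientation"])
print(st["eef_pos"],st["contact_force"],st["t"])
for r in viewer.place_of("tray_loop",p)[:3]: print(r,onplane(p,r["point"],.044))
u0,v0,s=305,190,11
img=cv2.resize(p["pixels"][v0:v0+50,u0:u0+70][...,::-1],None,fx=s,fy=s,interpolation=cv2.INTER_CUBIC); cv2.imwrite("pics/c7.png",cv2.convertScaleAbs(img,alpha=1.3))
```

```text
[0.46946064 0.03739877 0.03373457] [ 5.14228365 -0.13149307 -2.1108438 ] 21.75
{'point': [214.8, 338.3], 'score': 0.97} [0.62527051 0.04691844 0.044     ]
{'point': [292.2, 235.2], 'score': 0.74} [ 0.80813874 -0.35166746  0.044     ]
{'point': [179.1, 402.8], 'score': 0.65} [0.54062364 0.33468126 0.044     ]
```

View pics/c7.png

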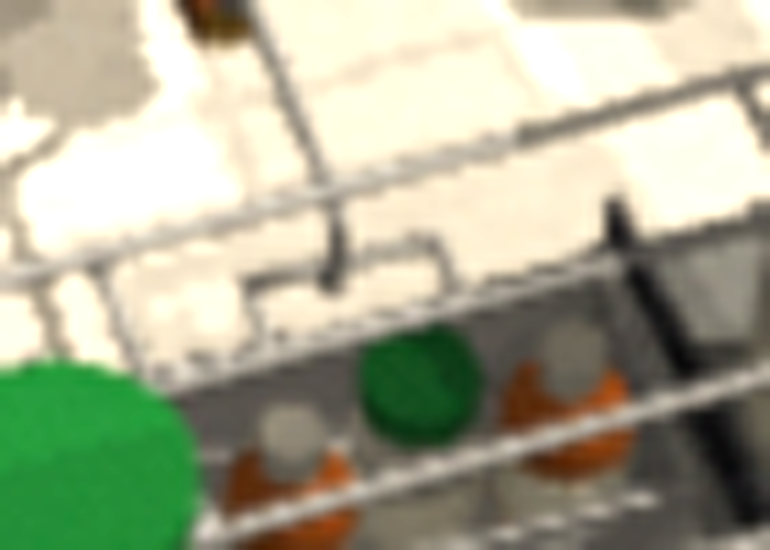

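The loop is now in the open, from (250,285) to (435,245), with the prong hooked on it near the middle at (330,275) and the three bottles standing. The stop must be close.

>>> play_rows --series '[{"delta_pos": [0.0005, 0, 0], "dr": [0, 0, 0], "claw": 0.01}, {"delta_pos": [0.0005, 0, 0], "dr": [0, 0, 0], "claw": 0.01}, {"delta_pos": [0.0005, 0, 0], "dr": [0, 0, 0], "claw": 0.01}, {"delta_pos": [0.0005, 0, 0], "dr": [0, 0, 0], "claw": 0.01}, {"delta_pos": [0.0005, 0, 0], "dr": [0, 0, 0], "claw": 0.01}, {"delta_pos": [0.0005, 0, 0], "dr": [0, 0, 0], "claw": 0.01}, {"delta_pos": [0.0005, 0, 0], "dr": [0, 0, 0], "claw": 0.01}, {"delta_pos": [0.0005, 0, 0], "dr": [0, 0, 0], "claw": 0.01}, {"delta_pos": [0.0005, 0, 0], "dr": [0, 0, 0], "claw": 0.01}, {"delta_pos": [0.0005, 0, 0], "dr": [0, 0, 0], "claw": 0.01}]'

```text
t: 22.85
eef_pos: [0.4651, 0.0371, 0.0339]
tcp_rot: [-0.0, 1.0, -0.0, 0.001]
contact_force: [6.3, -0.3, -2.3]
gripper_width: 0.273
gripper_force: 44.9
```

>>> play_rows --series '[{"delta_pos": [0.0003, 0, 0], "dr": [0, 0, 0], "claw": 0.01}, {"delta_pos": [0.0003, 0, 0], "dr": [0, 0, 0], "claw": 0.01}, {"delta_pos": [0.0003, 0, 0], "dr": [0, 0, 0], "claw": 0.01}, {"delta_pos": [0.0003, 0, 0], "dr": [0, 0, 0], "claw": 0.01}, {"delta_pos": [0.0003, 0, 0], "dr": [0, 0, 0], "claw": 0.01}, {"delta_pos": [0, 0, 0], "dr": [0, 0, 0], "claw": 0.01}, {"delta_pos": [0, 0, 0], "dr": [0, 0, 0], "claw": 0.01}, {"delta_pos": [0, 0, 0], "dr": [0, 0, 0], "claw": 0.01}, {"delta_pos": [0, 0, 0], "dr": [0, 0, 0], "claw": 0.01}, {"delta_pos": [0, 0, 0], "dr": [0, 0, 0], "claw": 0.01}]'

```text
t: 23.85
eef_pos: [0.4637, 0.0369, 0.0339]
tcp_rot: [-0.0, 1.0, -0.0, 0.001]
contact_force: [6.3, -1.7, -3.3]
gripper_width: 0.274
gripper_force: 44.9
```

>>> play_rows --series '[{"delta_pos": [0.0004, 0, 0], "dr": [0, 0, 0], "claw": 0.01}, {"delta_pos": [0.0004, 0, 0], "dr": [0, 0, 0], "claw": 0.01}, {"delta_pos": [0.0004, 0, 0], "dr": [0, 0, 0], "claw": 0.01}, {"delta_pos": [0.0004, 0, 0], "dr": [0, 0, 0], "claw": 0.01}, {"delta_pos": [0.0004, 0, 0], "dr": [0, 0, 0], "claw": 0.01}, {"delta_pos": [0, 0, 0], "dr": [0, 0, 0], "claw": 0.01}, {"delta_pos": [0, 0, 0], "dr": [0, 0, 0], "claw": 0.01}, {"delta_pos": [0, 0, 0], "dr": [0, 0, 0], "claw": 0.01}, {"delta_pos": [0, 0, 0], "dr": [0, 0, 0], "claw": 0.01}, {"delta_pos": [0, 0, 0], "dr": [0, 0, 0], "claw": 0.01}]'

```text
t: 24.85
eef_pos: [0.4631, 0.0368, 0.0343]
tcp_rot: [0.0, 1.0, -0.0, 0.003]
contact_force: [8.9, -1.7, -4.2]
gripper_width: 0.27
gripper_force: 44.9
```

Run:
```python
from h import *
s=ctrl.read_state(); print(s["t"],s["eef_pos"],R.from_quat(s["tcp_rot"]).as_rotvec(True),s["contact_force"],s["wrist_torque"])
```

```text
24.85 [0.46313511 0.0367984  0.03431627] [ 1.48937874e-02  1.79708091e+02 -2.63096143e-02] [ 8.91841917 -1.73453064 -4.22616222] [-0.3222963  -1.75106539 -0.14948802]
```

It has stalled: 2 mm commanded, 0.6 mm moved, and the force is rising. I'll add a slight extra pull and hold.

>>> play_rows --series '[{"delta_pos": [0.0004, 0, 0], "dr": [0, 0, 0], "claw": 0.01}, {"delta_pos": [0.0004, 0, 0], "dr": [0, 0, 0], "claw": 0.01}, {"delta_pos": [0.0004, 0, 0], "dr": [0, 0, 0], "claw": 0.01}, {"delta_pos": [0, 0, 0], "dr": [0, 0, 0], "claw": 0.01}, {"delta_pos": [0, 0, 0], "dr": [0, 0, 0], "claw": 0.01}, {"delta_pos": [0, 0, 0], "dr": [0, 0, 0], "claw": 0.01}, {"delta_pos": [0, 0, 0], "dr": [0, 0, 0], "claw": 0.01}, {"delta_pos": [0, 0, 0], "dr": [0, 0, 0], "claw": 0.01}, {"delta_pos": [0, 0, 0], "dr": [0, 0, 0], "claw": 0.01}, {"delta_pos": [0, 0, 0], "dr": [0, 0, 0], "claw": 0.01}]'

```text
t: 25.85
eef_pos: [0.4631, 0.0367, 0.0347]
tcp_rot: [0.0, 1.0, -0.0, 0.004]
contact_force: [11.9, -2.6, -4.3]
gripper_width: 0.271
gripper_force: 45.0
```

Run:
```python
from h import *
st,p=snap("scene"); np.savez("s1",C=0,px=p["pixels"],f=p["vfov"],cx=p["cx"],cy=p["cy"],eye=p["eye"],o=p["orientation"])
print(st["t"],st["eef_pos"],st["contact_force"])
u0,v0,s=305,190,11
img=cv2.resize(p["pixels"][v0:v0+50,u0:u0+70][...,::-1],None,fx=s,fy=s,interpolation=cv2.INTER_CUBIC); cv2.imwrite("pics/c8.png",cv2.convertScaleAbs(img,alpha=1.0))
```

```text
25.85 [0.46306275 0.03667246 0.0347116 ] [11.85266443 -2.57600881 -4.33828299]
```

View pics/c8.png

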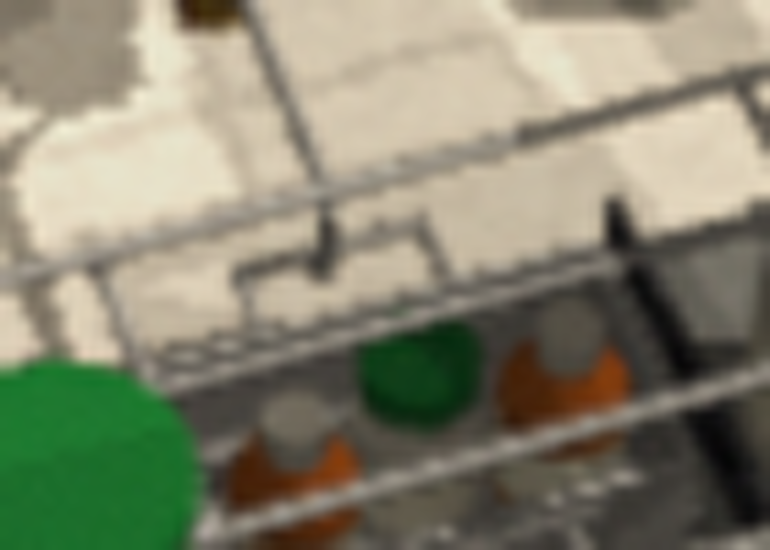

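Fully stalled at 11.9 N with no movement. The loop bar, from (235,272) to (418,222), lies parallel to the deck edge and the bottles stand. I'll hold a bit longer, relax, move the prong forward off the bar and pause to check.

>>> play_rows --series '[{"delta_pos": [0, 0, 0], "dr": [0, 0, 0], "claw": 0.01}, {"delta_pos": [0, 0, 0], "dr": [0, 0, 0], "claw": 0.01}, {"delta_pos": [0, 0, 0], "dr": [0, 0, 0], "claw": 0.01}, {"delta_pos": [-0.002, 0, 0], "dr": [0, 0, 0], "claw": 0.01}, {"delta_pos": [-0.002, 0, 0], "dr": [0, 0, 0], "claw": 0.01}, {"delta_pos": [-0.003, 0, 0], "dr": [0, 0, 0], "claw": 0.01}, {"delta_pos": [-0.004, 0, 0], "dr": [0, 0, 0], "claw": 0.01}, {"delta_pos": [-0.005, 0, 0], "dr": [0, 0, 0], "claw": 0.01}, {"delta_pos": [0, 0, 0], "dr": [0, 0, 0], "claw": 0.01}, {"delta_pos": [0, 0, 0], "dr": [0, 0, 0], "claw": 0.01}]'

```text
t: 26.9
eef_pos: [0.4751, 0.0375, 0.0333]
tcp_rot: [-0.001, 1.0, -0.0, -0.001]
contact_force: [-0.3, -0.2, -1.3]
gripper_width: 0.269
gripper_force: 44.9
```

Free, with force at baseline and 12 mm of offset from contact. I'll lift.

>>> play_rows --series '[{"delta_pos": [0, 0, -0.003], "dr": [0, 0, 0], "claw": 0.01}, {"delta_pos": [0, 0, -0.004], "dr": [0, 0, 0], "claw": 0.01}, {"delta_pos": [0, 0, -0.004], "dr": [0, 0, 0], "claw": 0.01}, {"delta_pos": [0, 0, -0.004], "dr": [0, 0, 0], "claw": 0.01}, {"delta_pos": [0, 0, -0.004], "dr": [0, 0, 0], "claw": 0.01}, {"delta_pos": [0, 0, -0.005], "dr": [0, 0, 0], "claw": 0.01}, {"delta_pos": [0, 0, -0.01], "dr": [0, 0, 0], "claw": 0.01}, {"delta_pos": [0, 0, -0.015], "dr": [0, 0, 0], "claw": 0.01}, {"delta_pos": [0, 0, -0.015], "dr": [0, 0, 0], "claw": 0.01}, {"delta_pos": [0, 0, -0.01], "dr": [0, 0, 0], "claw": 0.01}]'

```text
t: 27.9
eef_pos: [0.4761, 0.0375, 0.1092]
tcp_rot: [-0.0, 1.0, 0.0, 0.001]
contact_force: [0.0, 0.1, -2.1]
gripper_width: 0.271
gripper_force: 44.9
```

>>> play_rows --series '[{"delta_pos": [0.02, 0, -0.01], "dr": [0, 0, 0], "claw": 0.01}, {"delta_pos": [0, 0.02, -0.01], "dr": [0, 0, 0], "claw": 0.01}, {"delta_pos": [0, 0.04, 0], "dr": [0, 0, 0], "claw": 0.01}, {"delta_pos": [0, 0.045, 0], "dr": [0, 0, 0], "claw": 0.01}, {"delta_pos": [0, 0.045, 0], "dr": [0, 0, 0], "claw": 0.01}, {"delta_pos": [0, 0.045, 0], "dr": [0, 0, 0], "claw": 0.01}, {"delta_pos": [0, 0.045, 0], "dr": [0, 0, 0], "claw": 0.01}, {"delta_pos": [-0.006, 0.045, 0], "dr": [0, 0, 0], "claw": 0.01}, {"delta_pos": [-0.005, 0.031, 0], "dr": [0, 0, 0], "claw": 0.01}, {"delta_pos": [0, 0.015, 0], "dr": [0, 0, 0], "claw": 0.01}]'

```text
t: 28.9
eef_pos: [0.4654, 0.3721, 0.1276]
tcp_rot: [-0.002, 1.0, 0.001, -0.0]
contact_force: [-0.2, -0.3, -0.9]
gripper_width: 0.273
gripper_force: 44.9
```

>>> play_rows --series '[{"delta_pos": [0, 0, 0.02], "dr": [0, 0, 0], "claw": 0.01}, {"delta_pos": [0, 0, 0.03], "dr": [0, 0, 0], "claw": 0.01}, {"delta_pos": [0, 0, 0.02], "dr": [0, 0, 0], "claw": 0.01}, {"delta_pos": [0, 0, 0.015], "dr": [0, 0, 0], "claw": 0.01}, {"delta_pos": [0, 0, 0.01], "dr": [0, 0, 0], "claw": 0.01}, {"delta_pos": [0, 0, 0.005], "dr": [0, 0, 0], "claw": 0.01}, {"delta_pos": [0, 0, 0.003], "dr": [0, 0, 0], "claw": 0.01}, {"delta_pos": [0, 0, 0.002], "dr": [0, 0, 0], "claw": 0.01}, {"delta_pos": [0, 0, 0], "dr": [0, 0, 0], "claw": 0.01}, {"delta_pos": [0, 0, 0], "dr": [0, 0, 0], "claw": 0.01}]'

```text
t: 29.9
eef_pos: [0.4665, 0.3688, 0.0232]
tcp_rot: [-0.001, 1.0, 0.0, 0.0]
contact_force: [-0.2, -0.1, -0.8]
gripper_width: 0.272
gripper_force: 44.9
```

>>> play_rows --series '[{"delta_pos": [0, 0, 0.003], "dr": [0, 0, 0], "claw": 0.01}, {"delta_pos": [0, 0, 0.003], "dr": [0, 0, 0], "claw": 0.01}, {"delta_pos": [0, 0, 0.002], "dr": [0, 0, 0], "claw": 0.01}, {"delta_pos": [0, 0, 0.002], "dr": [0, 0, 0], "claw": 0.01}, {"delta_pos": [0, 0, 0.001], "dr": [0, 0, 0], "claw": 0.01}, {"delta_pos": [0, 0, 0.001], "dr": [0, 0, 0], "claw": 0.01}, {"delta_pos": [0, 0, 0.0008], "dr": [0, 0, 0], "claw": 0.01}, {"delta_pos": [0, 0, 0], "dr": [0, 0, 0], "claw": 0.01}, {"delta_pos": [0, 0, 0], "dr": [0, 0, 0], "claw": 0.01}, {"delta_pos": [0, 0, 0], "dr": [0, 0, 0], "claw": 0.01}]'

```text
t: 30.9
eef_pos: [0.4662, 0.3685, 0.0099]
tcp_rot: [-0.001, 1.0, 0.0, 0.0]
contact_force: [0.5, 0.1, -0.6]
gripper_width: 0.272
gripper_force: 44.9
```

>>> play_rows --series '[{"delta_pos": [0, 0, 0.0005], "dr": [0, 0, 0], "claw": 0.01}, {"delta_pos": [0, 0, 0], "dr": [0, 0, 0], "claw": 0.01}, {"delta_pos": [0, 0, 0], "dr": [0, 0, 0], "claw": 0.03}, {"delta_pos": [0, 0, 0], "dr": [0, 0, 0], "claw": 0.04}, {"delta_pos": [0, 0, 0], "dr": [0, 0, 0], "claw": 0.06}, {"delta_pos": [0, 0, 0], "dr": [0, 0, 0], "claw": 0.08}, {"delta_pos": [0, 0, 0], "dr": [0, 0, 0], "claw": 0.08}, {"delta_pos": [0, 0, 0], "dr": [0, 0, 0], "claw": 0.08}, {"delta_pos": [0, 0, 0], "dr": [0, 0, 0], "claw": 0.08}, {"delta_pos": [0, 0, 0], "dr": [0, 0, 0], "claw": 0.08}]'

```text
t: 31.9
eef_pos: [0.4661, 0.3685, 0.0093]
tcp_rot: [-0.001, 1.0, 0.0, 0.0]
contact_force: [1.2, 0.0, 0.2]
gripper_width: 0.88
gripper_force: 0.0
```

>>> play_rows --series '[{"delta_pos": [0, 0, -0.005], "dr": [0, 0, 0], "claw": 0.08}, {"delta_pos": [0, 0, -0.01], "dr": [0, 0, 0], "claw": 0.08}, {"delta_pos": [0, 0, -0.02], "dr": [0, 0, 0], "claw": 0.08}, {"delta_pos": [0, 0, -0.03], "dr": [0, 0, 0], "claw": 0.08}, {"delta_pos": [0, 0, -0.04], "dr": [0, 0, 0], "claw": 0.08}, {"delta_pos": [0.01, 0, -0.045], "dr": [0, 0, 0], "claw": 0.08}, {"delta_pos": [0.01, 0, -0.045], "dr": [0, 0, 0], "claw": 0.08}, {"delta_pos": [0.005, 0, -0.045], "dr": [0, 0, 0], "claw": 0.08}, {"delta_pos": [0, 0, -0.04], "dr": [0, 0, 0], "claw": 0.08}, {"delta_pos": [0, 0, -0.02], "dr": [0, 0, 0], "claw": 0.08}]'

```text
t: 32.9
eef_pos: [0.4418, 0.3692, 0.3152]
tcp_rot: [-0.001, 1.0, 0.003, 0.003]
contact_force: [-0.1, -0.2, 0.0]
gripper_width: 0.919
gripper_force: 0.0
```

Run:
```python
from h import *
st,p=snap("wrist"); _,q=snap("scene")
a=cv2.resize(p["pixels"][60:260,230:420],None,fx=1.9,fy=1.9); b=cv2.resize(q["pixels"][185:295,290:440],None,fx=2.9,fy=2.9,interpolation=cv2.INTER_CUBIC)
h=min(a.shape[0],b.shape[0]); cv2.imwrite("pics/c9.png",np.hstack([a[:h],b[:h]])[:, :800,::-1])
print(a.shape,b.shape,st["eef_pos"],st["t"])
```

```text
(380, 361, 3) (319, 435, 3) [0.44176822 0.36919218 0.31522256] 32.9
```

View pics/c9.png

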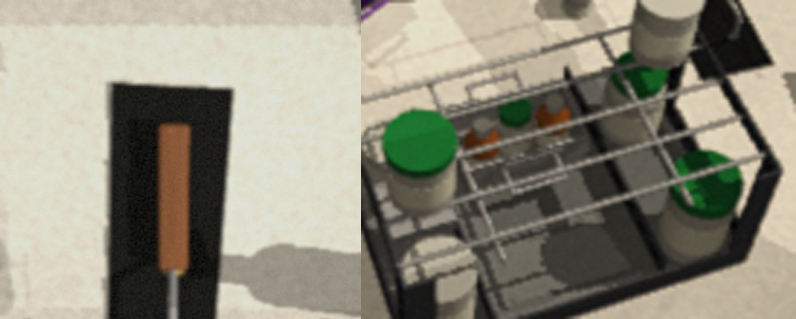

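The hook lies on the mat, handle at (173,195) with the rod below it. The tray is at the front of the lane with its bottles standing at (480,140), (515,112) and (552,115). I'll hand it in.

```bash
python3 -c "
from workcell import close_job
print(close_job())"
```

```text
the job is handed in; nothing more can be done
None
```

The tray is home: drawn out with the hook until it stalled against the front stop at about 12 N (about 5 N slid it), its bottles still standing and the hook back on the mat the right way up. I handed the job in at about 33 s; no verdict came back.

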